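# Dry-fit a laminated plane body on its pin fixture

## Task

Dry-fit the laminated plane body on the pin fixture before it is glued: first the dark cheek down over all four pins, then the rear block and the front block onto it, each on the pair of pins that its holes match and with their sloping ends facing each other across the throat, and last the light cheek on top. Push every part fully home, flat on the one below, and leave the glue bottle, the bench plane and the mallet where they are.

Things in the scene. Friction and masses are not known exactly. Their poses are not given: they have to be found in the camera images.
- fixture: Fixed grey-faced ply base 248 x 96 x 18 mm, four upright steel pins on its centre line. Origin: centre of underside; z up; x along it toward the front pins (roughly to the robot's right). Pins 8 mm thick with bullet noses (last 9 mm), tips 80 mm above the bench, at x = -92, -52 (rear pair), +58, +82 mm (front pair). Seated undersides: dark cheek 18, blocks 30, light cheek 62 mm above the bench.
- dark_cheek: Dark wood board 212 x 56 x 12 mm lying flat, pale layout lines on top; bottom layer. Four 10 mm through holes on its centre line at x = -92, -52, +58, +82 mm. Origin: centre of underside; z up; x along it toward the narrow pair of holes, which lies roughly to the robot's right, as on the fixture. Seated, origin and axes match the fixture's, 18 mm up.
- rear_block: Brown wood core block, 111 x 50 mm in plan, 32 mm high; its +x end slopes at 45 degrees (long face, y = -25 mm, toward the robot). Holes 10 mm wide, 40 mm apart, at x = -41.5 and -1.5. Origin: under the middle of its 111 x 50 outline; z up; x toward the slope, roughly to the robot's right. Grip across y at x = -21.5. Seated, origin at x = -50.5, y = 0 of the fixture, x the same way.
- front_block: Brown wood core block, 97 x 50 mm in plan, 32 mm high; its -x end slopes at 60 degrees (long face, y = -25 mm, toward the robot). Holes 10 mm wide, 24 mm apart, at x = +0.5 and +24.5. Origin: under the middle of its 97 x 50 outline; z up; x away from the slope, roughly to the robot's right. Grip across y at x = +12.5. Seated, origin at x = +57.5, y = 0 of the fixture, x the same way.
- light_cheek: Light wood board 212 x 56 x 10 mm lying flat; top layer. Four 10 mm through holes on its centre line at x = -92, -52, +58, +82 mm. Origin: centre of underside; z up; x along it toward the narrow pair of holes, which lies roughly to the robot's right, as on the fixture. Seated, origin and axes match the fixture's, 62 mm up.
- glue_bottle: Bystander: cream glue bottle with an orange nozzle, 48 x 66 mm and 203 mm tall, standing behind the work. Origin under its centre. Not to be knocked or moved.
- bench_plane: Bystander: metal bench plane, 62 x 238 mm, 97 mm high, standing on its sole at the left. Origin under its centre. Not to be moved.
- mallet: Bystander: wooden mallet, 259 x 123 x 63 mm, lying at the right. Origin under its centre. Not to be moved.
Things that resemble listed ones, but are neither listed nor needed, are in the scene too. Leave any grey look-alike of the rear_block alone.

How it is judged:
On the way, in this order (a step that is already met when the one before it is completed fails the run):
1. the dark cheek is fully home over the four pins (x of dark_cheek in the frame of fixture between -0.004 and 0.004 m and y of dark_cheek in the frame of fixture between -0.004 and 0.004 m and z of dark_cheek in the frame of fixture between 0.015 and 0.021 m and angle between the x axis of dark_cheek and the x axis of fixture, either way round below 0.05 rad and angle between dark_cheek's own z axis and vertical below 0.05 rad), for 0.2 s.
2. the rear block and the front block are fully home on their own pairs of pins, on the dark cheek (all of step 1 and x of rear_block in the frame of fixture between -0.0545 and -0.0465 m and y of rear_block in the frame of fixture between -0.004 and 0.004 m and z of rear_block in the frame of fixture between 0.027 and 0.033 m and angle between the x axis of each of rear_block, front_block and the x axis of fixture, either way round below 0.05 rad and angle between each of rear_block, front_block's own z axis and vertical below 0.05 rad and x of front_block in the frame of fixture between 0.0535 and 0.0615 m and y of front_block in the frame of fixture between -0.004 and 0.004 m and z of front_block in the frame of fixture between 0.027 and 0.033 m), for 0.2 s.
3. the light cheek is fully home on top (all of step 2 and x of light_cheek in the frame of fixture between -0.004 and 0.004 m and y of light_cheek in the frame of fixture between -0.004 and 0.004 m and z of light_cheek in the frame of fixture between 0.059 and 0.065 m and angle between the x axis of light_cheek and the x axis of fixture, either way round below 0.05 rad and angle between light_cheek's own z axis and vertical below 0.05 rad), for 0.2 s.
At the end, for the whole second after the job is handed in: From below: dark cheek on the base, rear block on the rear pins and front block on the front pins (slopes facing), light cheek on both blocks. Each within 4 mm of its place, 3 mm in height and 0.05 rad of level and of the fixture's direction, released and at rest (all of step 3 and linear speed of each of dark_cheek, rear_block, front_block, light_cheek below 0.02 m/s); the robot touches nothing.
It fails at once if the glue bottle was moved by more than 30 mm (distance of glue_bottle from where it was at the start of the episode above 0.03 m).
It fails at once if the bench plane was moved by more than 30 mm (distance of bench_plane from where it was at the start of the episode above 0.03 m).
It fails at once if the mallet was moved by more than 30 mm (distance of mallet from where it was at the start of the episode above 0.03 m).
It fails at once if the glue bottle was tipped (angle between glue_bottle's own z axis and vertical above 0.5 rad).
It also fails if it takes over 106 s, if anything falls off the work surface, if the arm or the gripper's body presses on something with over 40 N, if the wrist force passes 120 N, or if a joint passes its speed limit or range.

## Robot

A 6-joint arm with a two-finger parallel gripper is mounted at the origin on a cart in front of the work surface, level with it; the furniture and walls round the work are solid. World frame = base frame: x ahead of the robot, y to its left, z up, the work surface at z = 0. Lengths are in m, angles in rad, forces in N, time in s.
With the tool pointing down it reaches from about 0.35 to 0.925 m from the base axis. Payload 6.4 kg.
Tool frame: the origin (TCP) lies midway between the tips of the shut fingers; the grasp point (between the pads) lies env.pinch_z behind it (env.pinch_z is the distance from the TCP to the grasp point, in m); z points along the fingers, y is the line along which they close (so a half turn about z gives the same grasp; the last joint's range is limited). The gripper opens to 94 mm and grips with 3 to 60 N. Pads are 16 mm wide; open, the fingers measure 119 mm over their backs; the gripper's body (75 mm by 177 mm) begins 78 mm behind the grasp point.
Start: joints at [-0.174, 0.245, 1.558, -0, 1.339, -0.174], TCP at [0.65, 0, 0.205] pointing down, gripper open.
Joint ranges: [-3.13, 3.13], [-1.02, 2.26], [0.13, 2.54], [-0.95, 4.09], [0.21, 2.88], [-2.74, 2.74]. Speed limits (rad/s): [2.57, 2.57, 3.14, 3.14, 3.14, 3.14].

## Interface

Orientations are given as a unit quaternion [w, x, y, z].
In Python, from rig import env gives the robot as it stands.
- The arm moves only by the tool carry_out, never from a script. Its arguments are lists of equal length, an entry for each row: "dp": the shift along the tool's x, y, z in mm, a list of three; "turn": the turn about the tool's z in rad; "hand": the finger opening in mm, from 0 to 94. A call has 1 to 8 rows; each row shifts and turns the commanded pose from where the row before left it, along the tool's axes as they then stand; what a row does not reach is not made up. A row lasts 1/8 s, in which the tool goes at most 62.5 mm and 10.7 degrees, less where a joint would pass 70% of its speed; a pose out of reach is approached as far as the arm can. A call is refused whole if a number of a shift passes 62.5 or a number of a turn 0.188, either way. A call with a gripper value outside its range is refused whole. The fingers move at their own pace and stop on an object; "grip_force" is the grip in N (left out, the last holds). Time passes only in rows, so rows that do not move let the fingers close. It gives the time, the measured TCP pose, the force, the opening and the grip force at its end, in the units of the state.
- env.observe(): the state, without advancing time (a new reading comes with each control period).
- env.snapshot(name): name is "scene" or "side" or "wrist"; returns a dict with "color" (420x560x3 uint8, red, green, blue), "intrinsics" (3x3 intrinsics, pixels), "xyz" and "orientation" of the camera in the world. Camera axes: x right, y down, z forward; pixel columns grow to the right and rows downward; lengths in m; the calibration is good to about 2 mm. A picture is of the moment at which its call begins. There is no depth.
- env.finish_job(): hands the job in; it is judged then, once.
The state is a dict: "time": time; "joint_positions": joint angles; "joint_velocities": joint speeds; "effort": joint torques, N m; "eef_pos": TCP position; "ee_rot": TCP orientation; "force": force on the tool from outside, world axes, zero at the start; "moment": the same for the moment, N m; "width": opening from 0.0 (shut) to 1.0 (fully open); "grasp_force": force on a finger pad.
Only numpy, scipy, OpenCV 4.12 (cv2) and the standard library are available. Lean on these libraries where they do the work, as an engineer would, in place of code of your own. Each camera call takes 0.05 s, during which the arm holds its last target. There are 200 camera calls.

## Working session

There is one attempt and no reset: what is moved stays moved. The work goes in short steps, Python scripts to look and compute and a tool call to move; the robot and the scene stay as the last step left them, time stands still between calls to the robot, and variables do not carry over. Pictures are saved under pics/ and viewed, at most 14 in all, crops included, and the job is handed in when it is done.

Besides the shell and the picture viewer there is one more tool, called after "Emit:" by a JSON object that holds its "fn" and its "kwargs", one argument or row to a line. carry_out: Moves the arm, as the interface text tells. Its arguments: {"type":"object","properties":{"dp":{"type":"array"},"turn":{"type":"array"},"hand":{"type":"array"},"grip_force":{"type":"number"}},"required":["dp","turn","hand"]}

```bash
mkdir -p pics; ls
python3 - <<'E'
from rig import env
import cv2
print(env.observe(), env.pinch_z)
for n in ["scene","side","wrist"]:
    s=env.snapshot(n); cv2.imwrite(f"pics/{n}0.png",s["color"][:,:,::-1]); print(n,s["intrinsics"],s["xyz"],s["orientation"])
E
```

```text
pics
{'time': 0.0, 'joint_positions': array([-1.74119841e-01,  2.45804973e-01,  1.55899189e+00,  2.13567565e-05,
        1.33869281e+00, -1.74094413e-01]), 'joint_velocities': array([-0.00138897,  0.00070741,  0.00118463, -0.0014099 ,  0.00149647,
        0.00258373]), 'effort': array([ 8.38778797e-04, -4.15839279e+01, -3.14599335e+01,  6.84806099e-02,
        3.33599187e-02, -1.41738678e-04]), 'eef_pos': array([6.49407414e-01, 1.03160249e-04, 2.04363075e-01]), 'ee_rot': array([-7.82708009e-04,  7.07117197e-01,  7.07095729e-01, -5.35867609e-04]), 'force': array([ 0.29471524, -0.69249443,  1.39255453]), 'moment': array([-0.02147439,  0.02525207, -0.02226945]), 'grasp_force': 0.0, 'width': 0.9990737709395425} 0.0188
scene [[509.05700805   0.         287.82817491]
 [  0.         509.05700805 209.56964981]
 [  0.           0.           1.        ]] [-0.15079328  1.15651473  0.8199905 ] [ 0.14251373 -0.25283134  0.82550096 -0.48406024]
side [[420.58567729   0.         276.59615823]
 [  0.         420.58567729 210.56303763]
 [  0.           0.           1.        ]] [ 0.38121794 -1.04391843  0.83524216] [-0.44592283  0.89014124 -0.07953772  0.04975096]
wrist [[290.41919545   0.         278.50555979]
 [  0.         290.41919545 207.98267761]
 [  0.           0.           1.        ]] [0.65102529 0.06803379 0.38404839] [ 1.16245766e-01  9.93220239e-01  5.84054328e-04 -3.70108569e-04]
```

View pics/scene0.png

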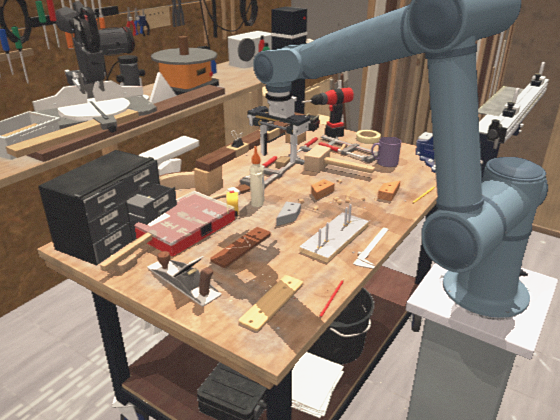

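View pics/side0.png

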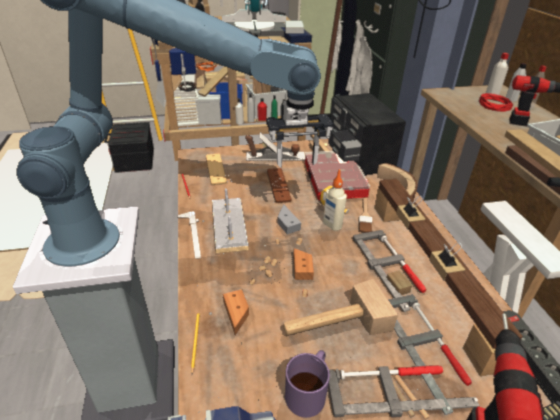

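View pics/wrist0.png

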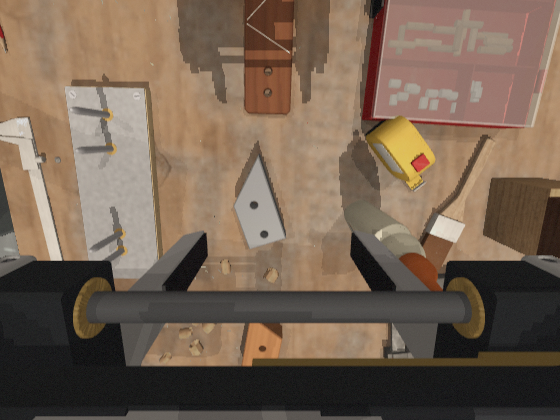

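```bash
cat > h.py <<'E'
import numpy as np, cv2
from scipy.spatial.transform import Rotation as R
from rig import env
def ray(s,uv):
    w,x,y,z=s["orientation"]; M=R.from_quat([x,y,z,w]).as_matrix()
    uv=np.atleast_2d(np.float64(uv)); d=np.c_[uv,np.ones(len(uv))]@np.linalg.inv(s["intrinsics"]).T@M.T
    return np.array(s["xyz"]),d
def onz(s,uv,z):
    o,d=ray(s,uv); t=(z-o[2])/d[:,2]; return (o+d*t[:,None])[:,:2]
def save(s,n): cv2.imwrite(f"pics/{n}.png",s["color"][:,:,::-1])
E
python3 - <<'E'
from h import *
np.set_printoptions(precision=3,suppress=True)
s=env.snapshot("side"); 
for n,p,z in [("fixTL",(213,200),.018),("fixTR",(241,198),.018),("fixBL",(213,249),.018),("fixBR",(247,248),.018),("light",(216,168),.01),("darkc",(280,185),.012),("bA",(303,264),.032),("bB",(236,308),.032),("grey",(289,218),.032),("bottlebase",(335,226),0),("malhead",(375,308),.05),("malend",(287,328),.02)]:
    print(n,onz(s,p,z))
w=env.snapshot("wrist")
for n,p,z in [("TL",(67,88),.018),("TR",(145,88),.018),("BL",(85,278),.018),("h1",(268,71),.012),("h2",(267,92),.012),("bottle",(375,225),0.)]:
    print(n,onz(w,p,z))
c=s["color"]; cv2.imwrite("pics/crop.png",cv2.resize(c[140:340,150:410,::-1],(780,600),interpolation=cv2.INTER_CUBIC))
E
```

```text
fixTL [[0.4   0.124]]
fixTR [[0.494 0.121]]
fixBL [[ 0.384 -0.121]]
fixBR [[ 0.481 -0.133]]
light [[0.425 0.344]]
darkc [[0.641 0.187]]
bA [[ 0.621 -0.239]]
bB [[ 0.424 -0.361]]
grey [[ 0.627 -0.032]]
bottlebase [[ 0.772 -0.056]]
malhead [[ 0.751 -0.433]]
malend [[ 0.537 -0.431]]
TL [[0.401 0.126]]
TR [[0.493 0.126]]
BL [[ 0.385 -0.118]]
h1 [[0.638 0.146]]
h2 [[0.637 0.123]]
bottle [[ 0.784 -0.047]]
```

View pics/crop.png

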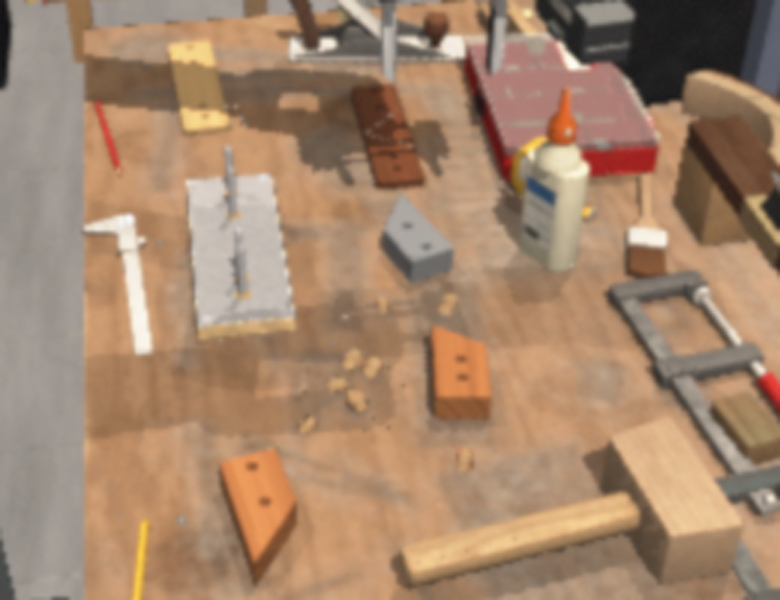

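Emit:
{"fn": "carry_out", "kwargs": {
  "dp": [
    [40, -20, 0],
    [30, -10, 0],
    [0, 0, 0]
  ],
  "turn": [0, 0, 0],
  "hand": [94, 94, 94]
}}

```text
time: 0.62
eef_pos: [0.6194, 0.0716, 0.2054]
ee_rot: [-0.0, 0.706, 0.708, -0.0]
force: [0.0, 0.3, -0.2]
width: 1.001
grasp_force: 0.0
```

Run:
```python
from h import *
s=env.snapshot("wrist"); np.save("pics/w1.npy",s,allow_pickle=True); print(s["xyz"])
c=s["color"]; cv2.imwrite("pics/w1.png",cv2.resize(c[:300,40:440,::-1],(800,600),interpolation=cv2.INTER_CUBIC))
```

```text
[0.62048042 0.13957987 0.38494701]
```

View pics/w1.png

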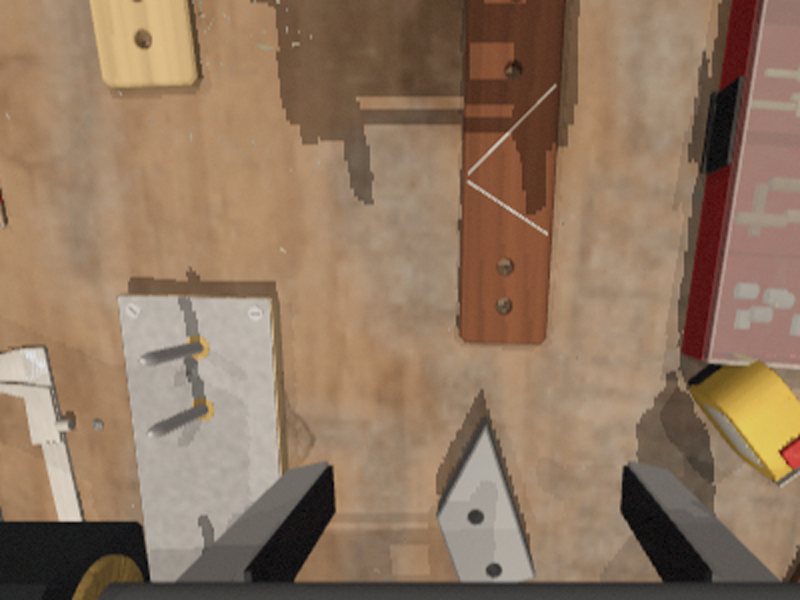

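Emit:
{"fn": "carry_out", "kwargs": {
  "dp": [
    [-50, -60, 0],
    [-50, -60, 0],
    [-50, -60, 0],
    [0, 0, 0],
    [0, 0, 0]
  ],
  "turn": [0, 0, 0, 0, 0],
  "hand": [94, 94, 94, 94, 94]
}}

```text
time: 1.3
eef_pos: [0.4766, -0.0508, 0.206]
ee_rot: [0.001, 0.708, 0.707, 0.0]
force: [0.7, 0.3, 0.2]
width: 1.003
grasp_force: 0.0
```

Run:
```python
from h import *
s=env.snapshot("wrist"); np.save("pics/w2.npy",s,allow_pickle=True); print(s["xyz"])
c=s["color"]; cv2.imwrite("pics/w2.png",cv2.resize(c[:300,80:480,::-1],(800,600),interpolation=cv2.INTER_CUBIC))
```

```text
[0.47776117 0.01721364 0.38553015]
```

View pics/w2.png

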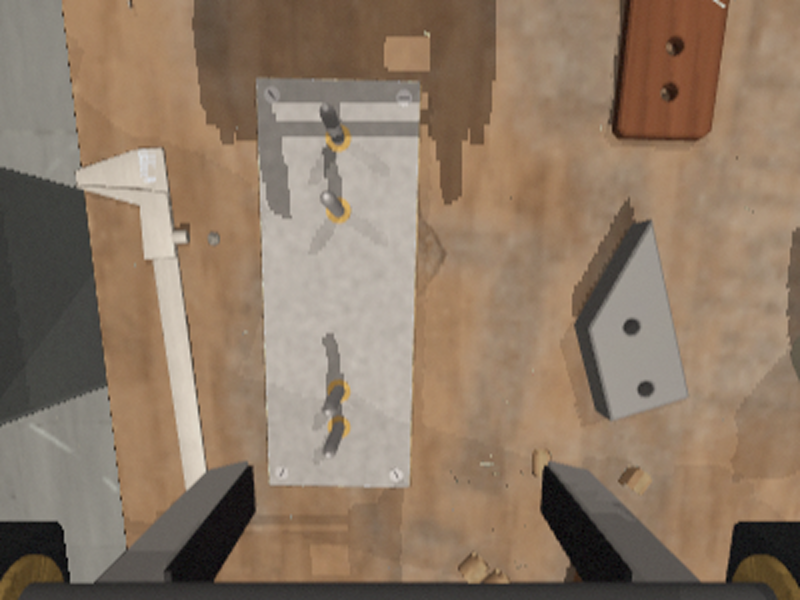

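```bash
cat >> h.py <<'E'
def fit(P,Q):
    "P local xy, Q world xy -> origin, heading of local x, residuals (mm)"
    P=np.float64(P);Q=np.float64(Q);p=(P[:,0]+1j*P[:,1])-0;q=Q[:,0]+1j*Q[:,1]
    a=np.sum((q-q.mean())*np.conj(p-p.mean()));a/=abs(a);o=q.mean()-a*p.mean()
    r=abs(a*p+o-q)*1e3
    return np.array([o.real,o.imag]),np.angle(a),r.round(1)
def dark(s,uv,r=6,inv=True):
    g=cv2.cvtColor(s["color"],cv2.COLOR_RGB2GRAY).astype(float);u,v=np.int32(np.round(uv))
    w=g[v-r:v+r+1,u-r:u+r+1];t=np.median(w)
    k=np.clip(t-8-w,0,None);yy,xx=np.mgrid[v-r:v+r+1,u-r:u+r+1];return np.array([(k*xx).sum(),(k*yy).sum()])/k.sum()
H4=[(-.092,0),(-.052,0),(.058,0),(.082,0)]
E
python3 - <<'E'
from h import *
np.set_printoptions(precision=4,suppress=True)
s=np.load("pics/w2.npy",allow_pickle=True).item()
c=s["color"];hsv=cv2.cvtColor(c,cv2.COLOR_RGB2HSV)
m=((hsv[...,0]>14)&(hsv[...,0]<28)&(hsv[...,1]>130)&(hsv[...,2]>120)).astype(np.uint8)
for (a,b) in [(337,137),(337,208),(338,391),(338,427)]:
    u,v=80+a//2,b//2; yy,xx=np.nonzero(m[v-9:v+10,u-9:u+10]); print(len(xx),xx.min()+u-9,xx.max()+u-9,yy.min()+v-9,yy.max()+v-9)
corn=np.array([(258,79),(421,82),(410,487),(270,486)])/2+[80,0]
g=cv2.cvtColor(c,cv2.COLOR_RGB2GRAY)
print("corners",fit([(-.124,-.048),(-.124,.048),(.124,.048),(.124,-.048)],onz(s,corn,.018)))
col=np.array([(337,137),(337,208),(338,391),(338,427)])/2+[80,0]
print("collar",fit(H4,onz(s,col,.018)))
w1=np.load("pics/w1.npy",allow_pickle=True).item()
h=[dark(w1,np.array(p)/2+[40,0],r=5) for p in [(512,70),(504,267),(503,306)]]
print(h,"dark",fit(H4[1:],onz(w1,h,.012)))
h=[dark(s,np.array(p)/2+[80,0],r=5) for p in [(674,46),(669,92)]]
print(h,"dark2",onz(s,h,.012), onz(w1,[(504/2+40,267/2),(503/2+40,306/2)],.012))
E
```

```text
47 243 254 63 74
41 243 254 99 110
34 244 254 190 199
30 244 254 209 217
corners (array([0.443 , 0.0041]), np.float64(-1.5916005459716442), array([2.1, 1.6, 2.1, 1.1]))
collar (array([0.4416, 0.0049]), np.float64(-1.5908031905987345), array([0.2, 1. , 0.6, 0.6]))
[array([298.0667,  32.6174]), array([293.9861, 133.1551]), array([292.7833, 153.3325])] dark (array([0.6413, 0.2053]), np.float64(-1.5990298256707298), array([1.9, 0.6, 1.3]))
[array([418.1172,  22.3886]), array([415.3582,  45.3552])] dark2 [[0.639  0.1473]
 [0.6384 0.1234]] [[0.6374 0.1463]
 [0.6372 0.1224]]
```

Emit:
{"fn": "carry_out", "kwargs": {
  "dp": [
    [34, 30, 0],
    [34, 30, 0],
    [34, 30, 0],
    [34, 30, 0],
    [34, 30, 0],
    [30, 23, 0],
    [0, 0, 0],
    [0, 0, 0]
  ],
  "turn": [0, 0, 0, 0, 0, 0, 0, 0],
  "hand": [94, 94, 94, 94, 94, 94, 94, 94]
}}

```text
time: 2.35
eef_pos: [0.6489, 0.1504, 0.2048]
ee_rot: [-0.0, 0.707, 0.707, -0.0]
force: [0.6, -0.0, 0.5]
width: 1.003
grasp_force: 0.0
```

Run:
```python
from h import *
s=env.snapshot("wrist"); np.save("pics/w3.npy",s,allow_pickle=True); print(s["xyz"])
c=s["color"]; cv2.imwrite("pics/w3.png",cv2.resize(c[:300,80:480,::-1],(800,600),interpolation=cv2.INTER_CUBIC))
```

```text
[0.65029349 0.21842976 0.38433802]
```

View pics/w3.png

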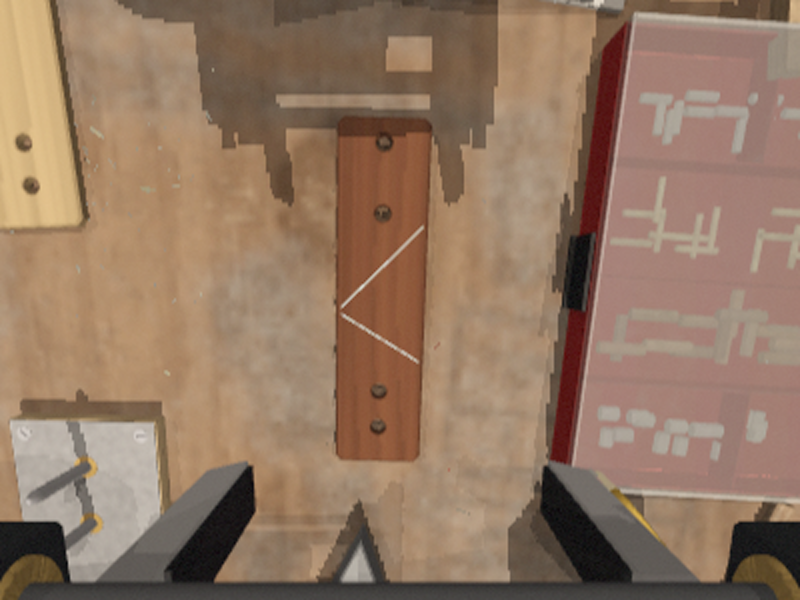

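Run:
```python
from h import *
np.set_printoptions(precision=4,suppress=True)
s=np.load("pics/w3.npy",allow_pickle=True).item()
f=lambda L:np.array(L)/2+[80,0]
print(fit(H4,onz(s,f([(384,142),(382,213),(379,391),(377,427)]),.012)))
print(fit([(-.106,-.028),(-.106,.028),(.106,.028),(.106,-.028)],onz(s,f([(337,118),(431,119),(420,461),(336,459)]),.012)))
```

```text
(array([0.6398, 0.2045]), np.float64(-1.5979797211384774), array([0.2, 0.3, 0.4, 0.5]))
(array([0.6401, 0.2044]), np.float64(-1.59248707696737), array([1.4, 0.7, 1. , 1. ]))
```

Emit:
{"fn": "carry_out", "kwargs": {
  "dp": [
    [27, -5, 40],
    [27, -4, 40],
    [0, 0, 40],
    [0, 0, 40],
    [0, 0, 30],
    [0, 0, 11],
    [0, 0, 0],
    [0, 0, 0]
  ],
  "turn": [0.026, 0, 0, 0, 0, 0, 0, 0],
  "hand": [94, 94, 94, 94, 94, 94, 94, 60],
  "grip_force": 25
}}

```text
time: 3.4
eef_pos: [0.642, 0.204, 0.0064]
ee_rot: [0.001, 0.716, 0.698, 0.001]
force: [0.7, -0.3, 0.1]
width: 0.932
grasp_force: 0.0
```

Emit:
{"fn": "carry_out", "kwargs": {
  "dp": [
    [0, -1, 3],
    [0, 0, 0],
    [0, 0, 0],
    [0, 0, 0],
    [0, 0, 0]
  ],
  "turn": [0, 0, 0, 0, 0],
  "hand": [62, 50, 45, 45, 45]
}}

```text
time: 4.03
eef_pos: [0.6396, 0.2042, 0.0016]
ee_rot: [-0.0, 0.716, 0.698, -0.0]
force: [-1.6, 0.3, 2.3]
width: 0.593
grasp_force: 25.0
```

Emit:
{"fn": "carry_out", "kwargs": {
  "dp": [
    [0, 0, -30],
    [0, 0, -50],
    [0, 0, -40],
    [-34, -32, 0],
    [-34, -32, 0],
    [-34, -32, 0],
    [-34, -32, 0],
    [-34, -32, 0]
  ],
  "turn": [0, 0, 0, 0, 0, 0, 0, -0.005],
  "hand": [45, 45, 45, 45, 45, 45, 45, 45]
}}

```text
time: 5.03
eef_pos: [0.4741, 0.0374, 0.1213]
ee_rot: [0.0, 0.714, 0.7, -0.0]
force: [0.3, -0.3, -0.6]
width: 0.596
grasp_force: 25.0
```

Emit:
{"fn": "carry_out", "kwargs": {
  "dp": [
    [-34, -32, 0],
    [0, 0, 0],
    [0, 0, 0]
  ],
  "turn": [0, 0, 0],
  "hand": [45, 45, 45]
}}

```text
time: 5.4
eef_pos: [0.4431, 0.005, 0.1217]
ee_rot: [0.0, 0.715, 0.7, 0.0]
force: [0.6, -0.2, -1.3]
width: 0.599
grasp_force: 25.0
```

Emit:
{"fn": "carry_out", "kwargs": {
  "dp": [
    [0, -1.5, 24],
    [0, 0, 0],
    [0, 0, 0]
  ],
  "turn": [0, 0, 0],
  "hand": [45, 45, 45]
}}

```text
time: 5.78
eef_pos: [0.4419, 0.0054, 0.098]
ee_rot: [0.0, 0.714, 0.7, 0.0]
force: [0.3, -0.4, -0.4]
width: 0.59
grasp_force: 25.0
```

Run:
```python
from h import *
a=env.snapshot("wrist")["color"];b=env.snapshot("side")["color"]
o=np.vstack([cv2.resize(a[:300,80:480,::-1],(400,300)),cv2.resize(b[170:270,190:290,::-1],(400,300),interpolation=cv2.INTER_CUBIC)])
o=np.hstack([cv2.resize(a[60:260,200:330,::-1],(390,600),interpolation=cv2.INTER_CUBIC),o]); cv2.imwrite("pics/c1.png",o); print(env.observe()["eef_pos"])
```

```text
[0.44199984 0.00515036 0.09832589]
```

View pics/c1.png

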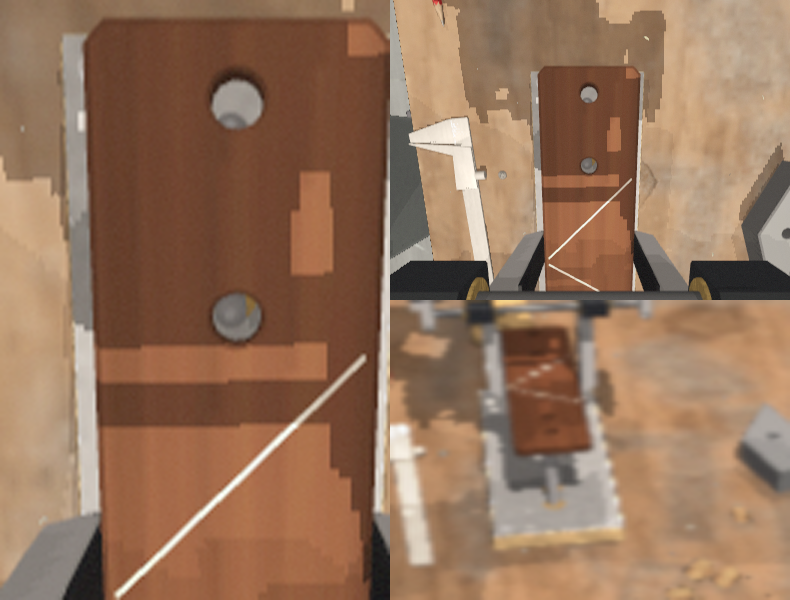

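Emit:
{"fn": "carry_out", "kwargs": {
  "dp": [
    [0, 0, 10],
    [0, 0, 10],
    [0, 0, 8],
    [0, 0, 8]
  ],
  "turn": [0, 0, 0, 0],
  "hand": [45, 45, 45, 45]
}}

```text
time: 6.38
eef_pos: [0.4409, 0.005, 0.0607]
ee_rot: [-0.0, 0.715, 0.7, -0.0]
force: [-0.0, -1.0, 0.4]
width: 0.593
grasp_force: 25.0
```

Emit:
{"fn": "carry_out", "kwargs": {
  "dp": [
    [0, 0, 10],
    [0, 0, 10],
    [0, 0, 10],
    [0, 0, 7],
    [0, 0, 3],
    [0, 0, 0]
  ],
  "turn": [0, 0, 0, 0, 0, 0],
  "hand": [45, 45, 45, 45, 45, 45]
}}

```text
time: 7.12
eef_pos: [0.4409, 0.005, 0.0212]
ee_rot: [-0.0, 0.714, 0.7, -0.0]
force: [-1.1, -0.8, -2.4]
width: 0.592
grasp_force: 25.0
```

Emit:
{"fn": "carry_out", "kwargs": {
  "dp": [
    [0, 0, 1.5],
    [0, 0, 0],
    [0, 0, 0],
    [0, 0, 0],
    [0, 0, 0]
  ],
  "turn": [0, 0, 0, 0, 0],
  "hand": [45, 45, 66, 70, 74]
}}

```text
time: 7.75
eef_pos: [0.4415, 0.0051, 0.0202]
ee_rot: [0.0, 0.714, 0.7, 0.0]
force: [0.0, 0.2, -0.3]
width: 0.779
grasp_force: 0.0
```

Emit:
{"fn": "carry_out", "kwargs": {
  "dp": [
    [0, 0, -40],
    [0, 0, -50],
    [0, 0, -50],
    [-30, 0, -45],
    [-40, 0, 0],
    [-40, 0, 0],
    [-40, 0, 0],
    [-40, 0, 0]
  ],
  "turn": [0, 0, 0, 0, 0, 0, 0, 0],
  "hand": [80, 94, 94, 94, 94, 94, 94, 94]
}}

```text
time: 8.75
eef_pos: [0.4371, -0.1862, 0.2051]
ee_rot: [0.0, 0.715, 0.7, 0.0]
force: [0.0, 0.0, 0.7]
width: 1.0
grasp_force: 0.0
```

Emit:
{"fn": "carry_out", "kwargs": {
  "dp": [
    [-40, 0, 0],
    [-40, 0, 0],
    [-40, 0, 0],
    [-40, 0, 0],
    [-40, 0, 0],
    [0, 0, 0],
    [0, 0, 0]
  ],
  "turn": [0, 0, 0, 0, 0, 0, 0],
  "hand": [94, 94, 94, 94, 94, 94, 94]
}}

```text
time: 9.62
eef_pos: [0.4329, -0.3842, 0.2046]
ee_rot: [-0.0, 0.714, 0.7, 0.0]
force: [-0.3, -0.2, -0.2]
width: 1.0
grasp_force: 0.0
```

Run:
```python
from h import *
s=env.snapshot("wrist"); np.save("pics/w4.npy",s,allow_pickle=True); print(s["xyz"])
b=env.snapshot("side")["color"]
c=s["color"]; o=cv2.resize(c[:300,80:480,::-1],(800,600),interpolation=cv2.INTER_CUBIC)
o[:200,:200]=cv2.resize(b[185:265,195:275,::-1],(200,200)); cv2.imwrite("pics/w4.png",o)
```

```text
[ 0.43559211 -0.31634994  0.38427207]
```

View pics/w4.png

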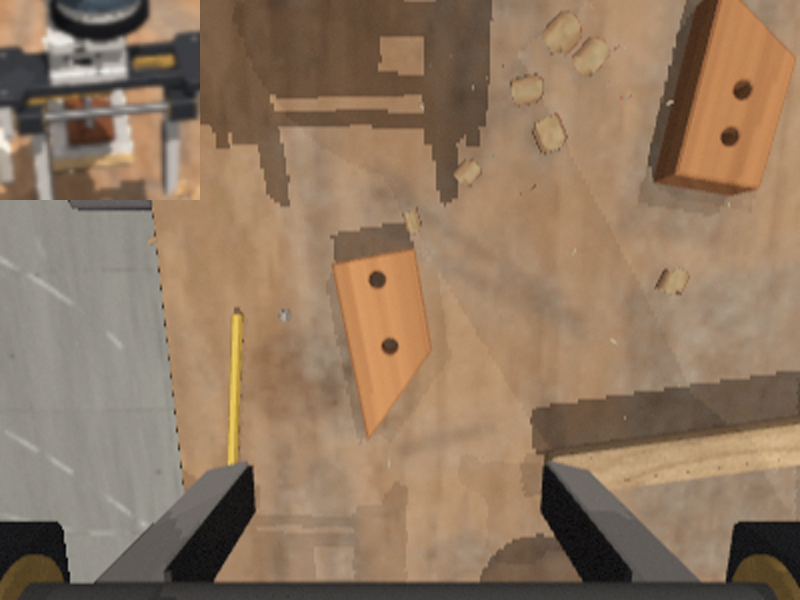

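Run:
```python
from h import *
np.set_printoptions(precision=4,suppress=True)
s=np.load("pics/w4.npy",allow_pickle=True).item()
f=lambda L:np.array(L)/2+[80,0]
print(fit([(-.0415,0),(-.0015,0),(-.0555,-.025),(-.0555,.025),(.0555,-.025),(.0055,.025)],onz(s,f([(377,280),(390,346),(333,265),(413,249),(369,437),(431,349)]),.032)))
print(fit([(-.0415,0),(-.0015,0)],onz(s,f([(377,280),(390,346)]),.032)))
o,a,r=fit([(.0005,0),(.0245,0)],onz(s,f([(742,89),(730,137)]),.032)); print(o,a,r)
```

```text
(array([ 0.431 , -0.3573]), np.float64(-1.4024979491283118), array([0.6, 0.3, 1.7, 1.7, 3.3, 1. ]))
(array([ 0.431 , -0.3577]), np.float64(-1.398633745708358), array([0.2, 0.2]))
[ 0.6276 -0.2185] -1.7286445997377928 [0.3 0.3]
```

Emit:
{"fn": "carry_out", "kwargs": {
  "dp": [
    [24, -4, 0],
    [24, -3, 0],
    [0, 0, 50],
    [0, 0, 50],
    [0, 0, 50],
    [0, 0, 40],
    [0, 0, 8],
    [0, 0, 0]
  ],
  "turn": [0, 0, -0.1, -0.092, 0, 0, 0, 0],
  "hand": [94, 94, 94, 94, 94, 94, 94, 94]
}}

```text
time: 10.72
eef_pos: [0.4274, -0.3367, 0.0078]
ee_rot: [0.0, 0.644, 0.765, -0.0]
force: [-0.1, -0.5, 0.5]
width: 0.999
grasp_force: 0.0
```

Emit:
{"fn": "carry_out", "kwargs": {
  "dp": [
    [0, 0, 4],
    [0, 0, 0],
    [0, 0, 0],
    [0, 0, 0],
    [0, 0, 0]
  ],
  "turn": [0, 0, 0, 0, 0],
  "hand": [60, 45, 40, 40, 40]
}}

```text
time: 11.35
eef_pos: [0.4269, -0.3369, 0.0031]
ee_rot: [0.0, 0.644, 0.765, -0.0]
force: [-0.7, -0.4, 1.0]
width: 0.532
grasp_force: 24.9
```

Emit:
{"fn": "carry_out", "kwargs": {
  "dp": [
    [0, 0, -20],
    [0, 0, -50],
    [0, 0, -47],
    [38, 0, 0],
    [38, 0, 0],
    [38, 0, 0],
    [38, 0, 0],
    [38, 0, 0]
  ],
  "turn": [0, 0.1, 0.092, 0, 0, 0, 0, 0],
  "hand": [40, 40, 40, 40, 40, 40, 40, 40]
}}

```text
time: 12.35
eef_pos: [0.4306, -0.1455, 0.1198]
ee_rot: [-0.0, 0.715, 0.7, 0.0]
force: [0.3, -0.9, -0.7]
width: 0.529
grasp_force: 24.9
```

Emit:
{"fn": "carry_out", "kwargs": {
  "dp": [
    [38, 2, 0],
    [38, 2, 0],
    [38, 2, 0],
    [38, 1, 0],
    [38, 0, 0],
    [33, 0, 0],
    [0, 0, 0],
    [0, 0, 0]
  ],
  "turn": [0, 0, 0, 0, 0, 0, 0, 0],
  "hand": [40, 40, 40, 40, 40, 40, 40, 40]
}}

```text
time: 13.35
eef_pos: [0.4425, 0.0756, 0.1198]
ee_rot: [0.0, 0.714, 0.7, -0.0]
force: [0.5, 0.3, -0.4]
width: 0.532
grasp_force: 24.9
```

Emit:
{"fn": "carry_out", "kwargs": {
  "dp": [
    [0.5, 0, 18],
    [0, 0, 10],
    [0, 0, 6],
    [0, 0, 6],
    [0, 0, 0]
  ],
  "turn": [0, 0, 0, 0, 0],
  "hand": [40, 40, 40, 40, 40]
}}

```text
time: 13.98
eef_pos: [0.4424, 0.0764, 0.0797]
ee_rot: [-0.0, 0.715, 0.7, -0.0]
force: [0.3, -0.4, -1.4]
width: 0.53
grasp_force: 24.9
```

Emit:
{"fn": "carry_out", "kwargs": {
  "dp": [
    [0, 0, 5],
    [0, 0, 5],
    [0, 0, 5],
    [0, 0, 0]
  ],
  "turn": [0, 0, 0, 0],
  "hand": [40, 40, 40, 40]
}}

```text
time: 14.48
eef_pos: [0.4423, 0.0766, 0.0644]
ee_rot: [-0.0, 0.715, 0.7, -0.0]
force: [-1.0, -0.2, -1.3]
width: 0.535
grasp_force: 24.9
```

Engaged without force; continue down to TCP 0.033.

Emit:
{"fn": "carry_out", "kwargs": {
  "dp": [
    [0, 0, 10],
    [0, 0, 10],
    [0, 0, 7],
    [0, 0, 3],
    [0, 0, 1.5],
    [0, 0, 0]
  ],
  "turn": [0, 0, 0, 0, 0, 0],
  "hand": [40, 40, 40, 40, 40, 40]
}}

```text
time: 15.22
eef_pos: [0.4425, 0.0765, 0.0333]
ee_rot: [-0.0, 0.714, 0.7, -0.0]
force: [-1.2, -0.5, -1.0]
width: 0.531
grasp_force: 24.9
```

Emit:
{"fn": "carry_out", "kwargs": {
  "dp": [
    [0, 0, 0.7],
    [0, 0, 0],
    [0, 0, 0],
    [0, 0, 0],
    [0, 0, -40],
    [0, 0, -50],
    [0, 0, -50],
    [-10, 10, -32]
  ],
  "turn": [0, 0, 0, 0, 0, 0, 0, 0],
  "hand": [40, 60, 66, 70, 80, 94, 94, 94]
}}

```text
time: 16.23
eef_pos: [0.4531, 0.0665, 0.2076]
ee_rot: [0.001, 0.714, 0.7, 0.001]
force: [0.6, -1.2, 0.2]
width: 1.0
grasp_force: 0.0
```

Emit:
{"fn": "carry_out", "kwargs": {
  "dp": [
    [-38, 22, 0],
    [-38, 22, 0],
    [-38, 22, 0],
    [-38, 22, 0],
    [-38, 22, 0],
    [-38, 22, 0],
    [-38, 22, 0],
    [-38, 22, 0]
  ],
  "turn": [0, 0, 0, 0, 0, 0, 0, 0],
  "hand": [94, 94, 94, 94, 94, 94, 94, 94]
}}

```text
time: 17.23
eef_pos: [0.6226, -0.2426, 0.2045]
ee_rot: [-0.0, 0.715, 0.7, 0.0]
force: [0.3, 0.5, 0.3]
width: 1.001
grasp_force: 0.0
```

Emit:
{"fn": "carry_out", "kwargs": {
  "dp": [
    [-38, 19, 0],
    [0, 0, 0],
    [0, 0, 0]
  ],
  "turn": [0, 0, 0],
  "hand": [94, 94, 94]
}}

```text
time: 17.6
eef_pos: [0.6399, -0.279, 0.2043]
ee_rot: [-0.001, 0.714, 0.7, 0.0]
force: [0.5, -0.5, -0.7]
width: 0.996
grasp_force: 0.0
```

Run:
```python
from h import *
s=env.snapshot("wrist"); np.save("pics/w5.npy",s,allow_pickle=True); print(s["xyz"])
b=env.snapshot("side")["color"]
c=s["color"]; o=cv2.resize(c[:300,80:480,::-1],(800,600),interpolation=cv2.INTER_CUBIC)
o[:240,:240]=cv2.resize(b[185:265,195:275,::-1],(240,240),interpolation=cv2.INTER_CUBIC); cv2.imwrite("pics/w5.png",o)
```

```text
[ 0.64263598 -0.21117235  0.38393776]
```

View pics/w5.png

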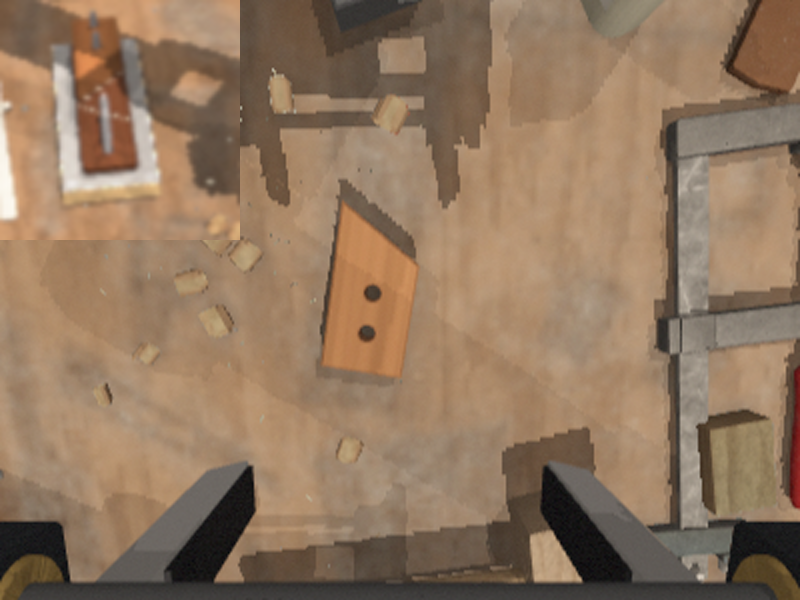

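Run:
```python
from h import *
np.set_printoptions(precision=4,suppress=True)
s=np.load("pics/w5.npy",allow_pickle=True).item()
f=lambda L:np.array(L)/2+[80,0]
P=[(.0005,0),(.0245,0),(-.0485,-.025),(-.0196,.025),(.0485,.025),(.0485,-.025)]
q=onz(s,f([(372,293),(367,333),(342,198),(417,264),(401,377),(322,365)]),.032)
for k in (slice(0,6),slice(0,2)):
    o,a,r=fit(P[k],q[k]); print(o,a,r, "grip",o+.0125*np.array([np.cos(a),np.sin(a)]))
```

```text
[ 0.6279 -0.2183] -1.7404708439327143 [0.5 0.4 0.8 1.3 0.5 0.9] grip [ 0.6258 -0.2306]
[ 0.6278 -0.2187] -1.7273490503525297 [0.1 0.1] grip [ 0.6258 -0.231 ]
```

Emit:
{"fn": "carry_out", "kwargs": {
  "dp": [
    [24, -8, 0],
    [24, -7, 0],
    [0, 0, 50],
    [0, 0, 50],
    [0, 0, 50],
    [0, 0, 40],
    [0, 0, 8],
    [0, 0, 0]
  ],
  "turn": [0, 0, 0.073, 0.073, 0, 0, 0, 0],
  "hand": [94, 94, 94, 94, 94, 94, 94, 94]
}}

```text
time: 18.7
eef_pos: [0.6266, -0.2311, 0.0078]
ee_rot: [0.0, 0.763, 0.646, 0.0]
force: [1.0, -0.5, 0.3]
width: 1.002
grasp_force: 0.0
```

Emit:
{"fn": "carry_out", "kwargs": {
  "dp": [
    [0, -0.5, 4.5],
    [0, 0, 0],
    [0, 0, 0],
    [0, 0, 0],
    [0, 0, 0]
  ],
  "turn": [0, 0, 0, 0, 0],
  "hand": [60, 45, 40, 40, 40]
}}

```text
time: 19.32
eef_pos: [0.6257, -0.2314, 0.0024]
ee_rot: [0.0, 0.764, 0.646, -0.0]
force: [0.2, 0.4, 0.1]
width: 0.533
grasp_force: 25.0
```

Emit:
{"fn": "carry_out", "kwargs": {
  "dp": [
    [0, 0, -20],
    [0, 0, -50],
    [0, 0, -47],
    [27, -32, 0],
    [27, -32, 0],
    [27, -32, 0],
    [27, -32, 0],
    [27, -32, 0]
  ],
  "turn": [0, -0.073, -0.073, 0, 0, 0, 0, 0],
  "hand": [40, 40, 40, 40, 40, 40, 40, 40]
}}

```text
time: 20.32
eef_pos: [0.4679, -0.0924, 0.1205]
ee_rot: [0.001, 0.715, 0.7, 0.0]
force: [-0.0, -0.4, -0.4]
width: 0.53
grasp_force: 25.0
```

Emit:
{"fn": "carry_out", "kwargs": {
  "dp": [
    [27, -30, 0],
    [0, 0, 0],
    [0, 0, 0],
    [0, 0, 0]
  ],
  "turn": [0, 0, 0, 0],
  "hand": [40, 40, 40, 40]
}}

```text
time: 20.82
eef_pos: [0.4402, -0.0662, 0.12]
ee_rot: [0.001, 0.715, 0.699, 0.0]
force: [-0.2, 1.4, -0.5]
width: 0.532
grasp_force: 25.0
```

Emit:
{"fn": "carry_out", "kwargs": {
  "dp": [
    [0.5, -0.5, 18],
    [0, 0, 10],
    [0, 0, 6],
    [0, 0, 6],
    [0, 0, 0]
  ],
  "turn": [0, 0, 0, 0, 0],
  "hand": [40, 40, 40, 40, 40]
}}

```text
time: 21.45
eef_pos: [0.4385, -0.0648, 0.079]
ee_rot: [-0.0, 0.715, 0.7, -0.0]
force: [0.8, 0.2, -0.7]
width: 0.529
grasp_force: 25.0
```

Emit:
{"fn": "carry_out", "kwargs": {
  "dp": [
    [0, 0, 5],
    [0, 0, 5],
    [0, 0, 5],
    [0, 0, 0]
  ],
  "turn": [0, 0, 0, 0],
  "hand": [40, 40, 40, 40]
}}

```text
time: 21.95
eef_pos: [0.4384, -0.0648, 0.0638]
ee_rot: [-0.0, 0.714, 0.7, -0.0]
force: [-0.0, -0.6, -0.6]
width: 0.53
grasp_force: 25.0
```

Emit:
{"fn": "carry_out", "kwargs": {
  "dp": [
    [0, 0, 10],
    [0, 0, 10],
    [0, 0, 7],
    [0, 0, 3],
    [0, 0, 1],
    [0, 0, 0]
  ],
  "turn": [0, 0, 0, 0, 0, 0],
  "hand": [40, 40, 40, 40, 40, 40]
}}

```text
time: 22.7
eef_pos: [0.4386, -0.0648, 0.0333]
ee_rot: [-0.0, 0.714, 0.7, 0.0]
force: [0.1, 0.5, 0.4]
width: 0.532
grasp_force: 25.0
```

Emit:
{"fn": "carry_out", "kwargs": {
  "dp": [
    [0, 0, 1],
    [0, 0, 0],
    [0, 0, 0],
    [0, 0, 0],
    [0, 0, -40],
    [0, 0, -50],
    [0, 0, -50],
    [10, 0, -33]
  ],
  "turn": [0, 0, 0, 0, 0, 0, 0, 0],
  "hand": [40, 60, 66, 70, 80, 94, 94, 94]
}}

```text
time: 23.7
eef_pos: [0.4396, -0.0553, 0.2081]
ee_rot: [0.002, 0.715, 0.699, 0.001]
force: [-0.0, 0.1, -0.6]
width: 0.997
grasp_force: 0.0
```

Emit:
{"fn": "carry_out", "kwargs": {
  "dp": [
    [42, 0, 0],
    [42, 0, 0],
    [42, 0, 0],
    [42, 0, 0],
    [42, 0, 0],
    [42, 0, 0],
    [42, 0, 0],
    [41, 0, 0]
  ],
  "turn": [0, 0, 0, 0, 0, 0, 0, 0],
  "hand": [94, 94, 94, 94, 94, 94, 94, 94]
}}

```text
time: 24.7
eef_pos: [0.4457, 0.2815, 0.2052]
ee_rot: [0.0, 0.714, 0.7, 0.0]
force: [1.0, -0.5, 0.7]
width: 0.999
grasp_force: 0.0
```

Emit:
{"fn": "carry_out", "kwargs": {
  "dp": [
    [0, 0, 0],
    [0, 0, 0],
    [0, 0, 0]
  ],
  "turn": [0, 0, 0],
  "hand": [94, 94, 94]
}}

```text
time: 25.08
eef_pos: [0.446, 0.2791, 0.2052]
ee_rot: [0.0, 0.715, 0.699, -0.0]
force: [0.1, 0.6, 1.0]
width: 1.0
grasp_force: 0.0
```

Run:
```python
from h import *
s=env.snapshot("wrist"); np.save("pics/w6.npy",s,allow_pickle=True); print(s["xyz"])
b=env.snapshot("side")["color"]
c=s["color"]; o=cv2.resize(c[:300,80:480,::-1],(800,600),interpolation=cv2.INTER_CUBIC)
o[:240,-240:]=cv2.resize(b[185:265,195:275,::-1],(240,240),interpolation=cv2.INTER_CUBIC); cv2.imwrite("pics/w6.png",o)
```

```text
[0.44874449 0.34711989 0.38475503]
```

View pics/w6.png

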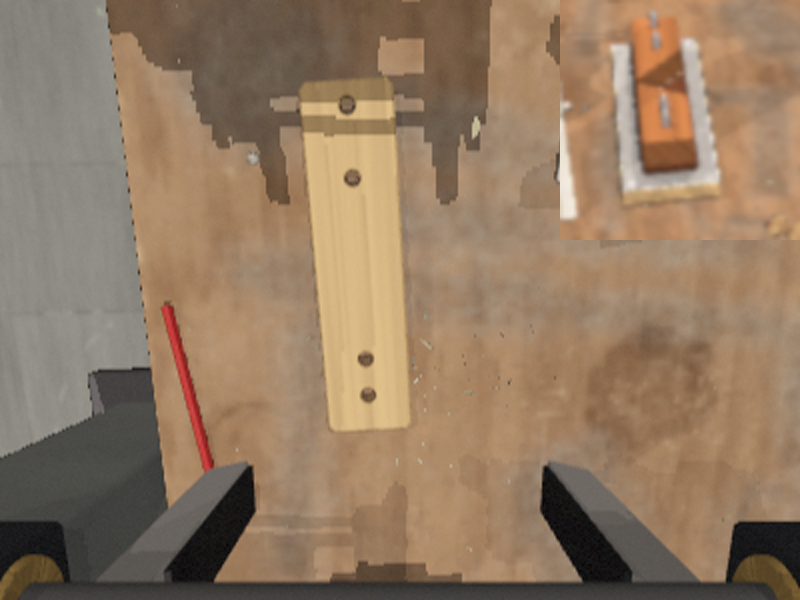

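Both blocks are seated, slopes facing. Light cheek holes in the crop are at (347,104), (353,177), (366,359), (368,395).

Run:
```python
from h import *
np.set_printoptions(precision=4,suppress=True)
s=np.load("pics/w6.npy",allow_pickle=True).item()
f=lambda L:np.array(L)/2+[80,0]
o,a,r=fit(H4,onz(s,f([(347,104),(353,177),(366,359),(368,395)]),.010)); print(o,a,r)
```

```text
[0.4254 0.3548] -1.532894434535329 [0.5 0.3 0.5 0.3]
```

Emit:
{"fn": "carry_out", "kwargs": {
  "dp": [
    [38, -11, 0],
    [37, -11, 0],
    [0, 0, 50],
    [0, 0, 50],
    [0, 0, 50],
    [0, 0, 40],
    [0, 0, 10],
    [0, 0, 0]
  ],
  "turn": [0, 0, -0.058, 0, 0, 0, 0, 0],
  "hand": [94, 94, 94, 94, 94, 94, 94, 94]
}}

```text
time: 26.18
eef_pos: [0.4259, 0.3554, 0.0057]
ee_rot: [0.0, 0.694, 0.72, 0.0]
force: [0.3, 0.4, 0.2]
width: 0.999
grasp_force: 0.0
```

Emit:
{"fn": "carry_out", "kwargs": {
  "dp": [
    [0, 0, 3.5],
    [0, 0, 0],
    [0, 0, 0],
    [0, 0, 0],
    [0, 0, 0]
  ],
  "turn": [0, 0, 0, 0, 0],
  "hand": [62, 50, 45, 45, 45]
}}

```text
time: 26.8
eef_pos: [0.4255, 0.3556, 0.0021]
ee_rot: [-0.0, 0.694, 0.72, 0.0]
force: [-0.7, -0.3, 2.9]
width: 0.59
grasp_force: 25.0
```

Emit:
{"fn": "carry_out", "kwargs": {
  "dp": [
    [0, 0, -20],
    [0, 0, -50],
    [0, 0, -50],
    [-39, -1, 0],
    [-39, -1, 0],
    [-39, -1, 0],
    [-39, -1, 0],
    [-39, -1, 0]
  ],
  "turn": [0, 0.058, 0, 0, 0, 0, 0, 0],
  "hand": [45, 45, 45, 45, 45, 45, 45, 45]
}}

```text
time: 27.8
eef_pos: [0.4165, 0.1595, 0.123]
ee_rot: [0.001, 0.714, 0.7, 0.001]
force: [0.8, -1.2, -0.1]
width: 0.59
grasp_force: 25.0
```

Emit:
{"fn": "carry_out", "kwargs": {
  "dp": [
    [-39, -1, 0],
    [-39, -1, 0],
    [-39, -0.5, 0],
    [-38, 0, 0],
    [0, 0, 0],
    [0, 0, 0],
    [0, 0, 0]
  ],
  "turn": [0, 0, 0, 0, 0, 0, 0],
  "hand": [45, 45, 45, 45, 45, 45, 45]
}}

```text
time: 28.68
eef_pos: [0.4106, 0.0066, 0.1219]
ee_rot: [0.0, 0.714, 0.7, 0.0]
force: [0.1, 0.1, -1.0]
width: 0.594
grasp_force: 25.0
```

Emit:
{"fn": "carry_out", "kwargs": {
  "dp": [
    [0, 15, 0],
    [-0.4, 15, 0],
    [0, 0, 20],
    [0, 0, 0],
    [0, 0, 0]
  ],
  "turn": [0, 0, 0, 0, 0],
  "hand": [45, 45, 45, 45, 45]
}}

```text
time: 29.3
eef_pos: [0.4407, 0.0052, 0.1022]
ee_rot: [0.0, 0.714, 0.7, 0.0]
force: [-0.0, -0.9, -0.8]
width: 0.594
grasp_force: 25.0
```

Run:
```python
from h import *
a=env.snapshot("wrist")["color"]
cv2.imwrite("pics/c2.png",cv2.resize(a[50:250,200:360,::-1],(480,600),interpolation=cv2.INTER_CUBIC)); print(env.observe()["eef_pos"])
```

```text
[0.44090088 0.00501837 0.10239479]
```

View pics/c2.png

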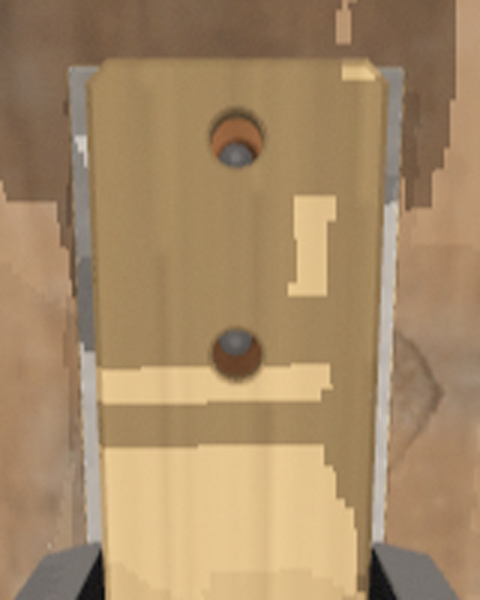

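Emit:
{"fn": "carry_out", "kwargs": {
  "dp": [
    [0, 0, 10],
    [0, 0, 8],
    [0, 0, 6],
    [0, 0, 6],
    [0, 0, 0]
  ],
  "turn": [0, 0, 0, 0, 0],
  "hand": [45, 45, 45, 45, 45]
}}

```text
time: 29.98
eef_pos: [0.4402, 0.0048, 0.0712]
ee_rot: [-0.001, 0.715, 0.7, -0.0]
force: [0.2, -0.1, -1.2]
width: 0.593
grasp_force: 25.0
```

Emit:
{"fn": "carry_out", "kwargs": {
  "dp": [
    [0, 0, 5],
    [0, 0, 3],
    [0, 0, 1],
    [0, 0, 0]
  ],
  "turn": [0, 0, 0, 0],
  "hand": [45, 45, 45, 45]
}}

```text
time: 30.48
eef_pos: [0.4407, 0.0047, 0.064]
ee_rot: [-0.0, 0.714, 0.7, -0.0]
force: [-6.7, 0.9, 11.5]
width: 0.591
grasp_force: 25.0
```

Emit:
{"fn": "carry_out", "kwargs": {
  "dp": [
    [0, 0, 0],
    [0, 0, 0],
    [0, 0, 0],
    [0, 0, -40],
    [0, 0, -50],
    [-50, 0, -40],
    [-50, 0, 0],
    [0, 0, 0]
  ],
  "turn": [0, 0, 0, 0, 0, 0, 0, 0],
  "hand": [64, 68, 74, 84, 94, 94, 94, 94]
}}

```text
time: 31.48
eef_pos: [0.4387, -0.0964, 0.1924]
ee_rot: [0.001, 0.716, 0.698, 0.0]
force: [0.2, 0.6, -1.0]
width: 1.003
grasp_force: 0.0
```

Run:
```python
from h import *
a=env.snapshot("wrist")["color"];b=env.snapshot("side")["color"];d=env.snapshot("scene")["color"]
r=lambda i,n=400,m=300:cv2.resize(np.ascontiguousarray(i[:,:,::-1]),(n,m),interpolation=cv2.INTER_CUBIC)
cv2.imwrite("pics/f.png",np.hstack([r(a[:300,80:480],400,600),np.vstack([r(b[170:270,175:305]),r(d[190:280,280:400])])]))
```

```text
(no output)
```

View pics/f.png

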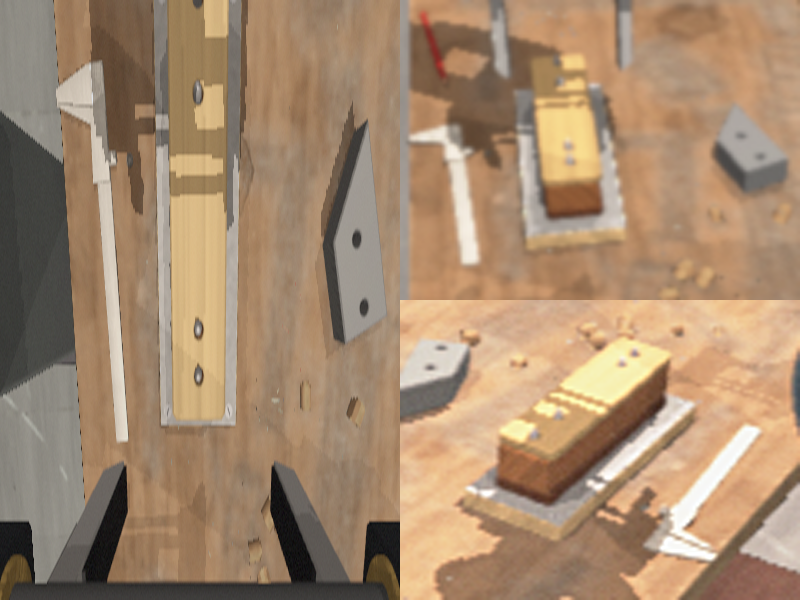

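The stack is flat, with all four pin tips showing evenly through the light cheek.

```bash
python3 -c "
from rig import env
print(env.finish_job())"
```

```text
the job is handed in; nothing more can be done
None
```

I dry-fitted all four parts on the pins in the required order and handed the job in. The last pictures show the stack flat with the pin tips through the light cheek. I never touched the glue bottle, bench plane or mallet. The arm stopped about 31.5 s into the 106 s limit, and the hand-in call returned no verdict.

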